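# Three more minutes on the curing unit

## Task

On the light-curing unit (the wide cream machine with the round black chamber lid on top), turn the bar-grip timer knob exactly three clicks clockwise, as seen from above, from where it stands now. Then press the round start button beside it fully down and let it come back up.

Things in the scene. Friction and masses are not known exactly. Their poses are not given: they have to be found in the camera images.
- timer (a joint): Timer knob angle, rad, growing clockwise seen from above. 9 click stops at 0, 0.419 ... 3.351 (24 degrees apart; three clicks = 1.257 rad), hard stops just beyond the outer two; starts resting in the first, second or third. About 0.06 to 0.1 N m turns it over to the next stop; let go, it falls into the nearest one.
- timer_grip (a point): Point on the knob's vertical axis, at a good height to grip: 10 mm below the top of its bar, 24 mm above its disc. The knob is black: a disc 60 mm wide, 10 mm high, carrying an upright bar grip 54 mm long, 14 mm thick, 34 mm high, with a white pointer line on one half of its top. x axis: along the bar, away from the pointer end; z up; the axes turn with the knob.
- timer_mark (a point): Pointer end of the bar, at its top edge, 26 mm from the knob's axis; goes round with the knob. The knob stands on the flat top (80 mm above the table) of a cream housing, 220 x 250 mm, that does not move; the black lid on it is 12 mm high, and nothing taller than the knob stands within 90 mm of the axis.
- start_top (a point): Centre of the top of the start button: a white round spring push button, 28 mm wide, in a grey housing on the same machine, 120 mm from the knob's axis (to its right, seen from the robot). It goes down 6 mm and springs back; fully down takes 5 N. z up.

How it is judged (in metres and radians):
On the way, in this order (a step that is already met when the one before it is completed fails the run):
1. the timer knob has been turned three clicks clockwise (distance of timer_mark from where it was at the start of the episode between 0.0268 and 0.0341 m), for 0.2 s.
2. the start button is pressed down (all of step 1 and distance of start_top from where it was at the start of the episode above 0.004 m), for 0.05 s.
At the end, for the whole second after the job is handed in: The timer knob rests three clicks (72 degrees, within 10) clockwise of where it started, and the start button, once pressed at least 4 mm down, is back up to within 2 mm (all of step 1 and distance of start_top from where it was at the start of the episode below 0.002 m and velocity of joint timer between -0.1 and 0.1 rad/s); the robot touches nothing.
It fails at once if the start button is pressed before the timer knob has been turned its three clicks (distance of start_top from where it was at the start of the episode above 0.004 m and not (distance of timer_mark from where it was at the start of the episode between 0.0268 and 0.0341 m)).
It also fails if it takes over 38 s, if anything falls off the work surface, if the arm or the gripper's body presses on something with over 40 N, if the wrist force passes 120 N, or if a joint passes its speed limit or range.

## Robot

A 6-joint arm with a two-finger parallel gripper is mounted at the origin on the work surface. World frame = base frame: x ahead of the robot, y to its left, z up, the work surface at z = 0. Lengths are in mm, angles in rad, forces in N, time in s.
With the tool pointing down it reaches from about 275 to 750 mm from the base axis. Payload 10.2 kg.
Tool frame: the origin (TCP) lies midway between the tips of the shut fingers; the grasp point (between the pads) lies 19 mm behind it; z points along the fingers, y is the line along which they close (so a half turn about z gives the same grasp; the last joint's range is limited). The gripper opens to 85 mm and grips with 20 to 120 N. Pads are 22 mm wide; open, the fingers measure 114 mm over their backs; the gripper's body (76 mm by 85 mm) begins 54 mm behind the grasp point. The pads swing forward as they close: fully open they stand 13 mm farther back than shut.
Start: joints at [1.016, 0.313, 1.498, -0, 1.331, -0.223], TCP at [171.029, 496.367, 208.894] pointing down, gripper open.
Joint ranges: [-2.94, 2.94], [-0.97, 2.17], [0.19, 2.56], [-1.23, 4.37], [0.02, 3.11], [-2.88, 2.88]. Speed limits (rad/s): [2.39, 2.39, 3.01, 3.14, 3.14, 3.14].

## Interface

Orientations are given as a unit quaternion [w, x, y, z].
In Python, from rig import ctrl gives the robot as it stands.
- The arm moves only by the tool send_rows, never from a script. Its argument "targets" is a list of rows, each an object with "offset": the shift along the world's x, y, z in cm, a list of three; "spin": the turn about the world's z in rad. A call has 1 to 8 rows; each row is the pose to reach, as a shift and turn from the pose commanded when the call began; what a row does not reach only later rows make up. A row lasts 1/12 s, in which the tool goes at most 41.7 mm and 7.16 degrees, less where a joint would pass 70% of its speed; a pose out of reach is approached as far as the arm can. A call with a gripper value outside its range is refused whole. "grip" is the opening, from 0 (shut) to 1 (fully open), set as the call begins (left out, the last holds). The fingers move at their own pace and stop on an object; "squeeze" is the grip in N (left out, the last holds). Time passes only in rows, so rows that repeat a pose let the fingers close. It gives the time, the measured TCP pose, the force, the opening and the grip force at its end, in the units of the state.
- ctrl.sense(): the state, without advancing time (a new reading comes with each control period).
- ctrl.capture(name): name is "side" or "top" or "wrist"; returns (picture, depth): 420x560x3 uint8, red, green, blue; 420x560 float32, mm along the optical axis (not along the pixel's ray), 0 where there is no reading.
- ctrl.calibration(name): a dict with "fx", "fy", "cx", "cy" (pixels), "view" (4x4, takes a point from world to camera coordinates); the wrist camera has in their place "mount" (4x4, takes a point from camera to tool coordinates, whose origin is the TCP and whose axes are the flange's). Camera axes: x right, y down, z forward; pixel columns grow to the right and rows downward; lengths in mm; the calibration is good to about 2 mm. A picture is of the moment at which its call begins: read the wrist's pose just before it. calibration takes no time and is no camera call.
- ctrl.finish_job(): hands the job in; it is judged then, once.
Trained networks look in the newest picture that a camera, given by its name, has taken for a name from the list of things; names that differ only in an ending like _2 or _b are one class to them, and where a whole thing is asked for, a point or a joint stands for the part that bears it (a point fixed in the world has none). Each returns a list of dicts, best first, with "conf" (0 to 1); they miss things now and then, are a little off and sometimes report something else, mostly with a low value. They report only what shows in the picture. A call takes as long as a camera call.
- ctrl.search_frame(camera, query): "box" ([left, top, right, bottom] in pixels, round what is visible of it).
- ctrl.place_of(camera, query): "uv" ([column, row] in pixels: a listed point, or the origin of a listed thing).
The state is a dict: "time_s": time; "joints": joint angles; "dq": joint speeds; "tau": joint torques, N m; "eef_pos": TCP position; "ee_rot": TCP orientation; "force": force on the tool from outside, world axes, zero at the start; "wrist_torque": the same for the moment, N m; "grip_width": opening from 0.0 (shut) to 1.0 (fully open); "grip_force": force on a finger pad.
Only numpy, scipy, OpenCV 4.12 (cv2) and the standard library are available. Lean on these libraries where they do the work, as an engineer would, in place of code of your own. Each camera call takes 0.05 s, during which the arm holds its last target. There are 200 camera calls.

## Working session

There is one attempt and no reset: what is moved stays moved. The work goes in short steps, Python scripts to look and compute and a tool call to move; the robot and the scene stay as the last step left them, time stands still between calls to the robot, and variables do not carry over. Pictures are saved under pics/ and viewed, at most 10 in all, crops included, and the job is handed in when it is done.

Besides the shell and the picture viewer there is one more tool, called after "Call:" as name(argument=value, ...) on one line, values as JSON. send_rows: Moves the arm, as the interface text tells. Its arguments: {"type":"object","properties":{"targets":{"type":"array"},"grip":{"type":"number"},"squeeze":{"type":"number"}},"required":["targets"]}

```bash
mkdir -p pics; cat > h.py <<'E'
import numpy as np, cv2
from rig import ctrl
def world(cam,uv,depth,z=None):
    c=ctrl.calibration(cam); T=np.linalg.inv(c["view"])
    u,v=uv; r=np.array([(u-c["cx"])/c["fx"],(v-c["cy"])/c["fy"],1])
    o=T[:3,3]; d=T[:3,:3]@r
    if z is None:
        p=depth[int(v)-2:int(v)+3,int(u)-2:int(u)+3]; s=np.median(p[p>0])
    else: s=(z-o[2])/d[2]
    return o+s*d
E
python3 - <<'E'
from h import *
s=ctrl.sense();print(s["time_s"],s["eef_pos"],s["ee_rot"],s["grip_width"])
for cam in ("top","side"):
    im,d=ctrl.capture(cam); cv2.imwrite(f"pics/{cam}0.png",im[:,:,::-1])
    np.save(f"pics/{cam}0d.npy",d)
    for q in ("timer_grip","timer_mark","start_top"):
        for r in ctrl.place_of(cam,q)[:2]:
            print(cam,q,np.round(r["uv"],1),round(r["conf"],2),np.round(world(cam,r["uv"],d),1))
E
```

```text
0.0 [170.84398094 496.12358935 208.31605239] [-2.58994278e-04  1.65141135e-01  9.86269723e-01 -6.09108332e-04] 0.9984463206590176
top timer_grip [138.4 211.8] 0.61 [510.8 265.1 126.3]
top timer_mark [127.  219.5] 0.95 [496.4 285.8 127.2]
top start_top [199.8 196.1] 0.65 [543.4 154.1 102.4]
side timer_grip [225.2 119.3] 0.9 [512.  262.5 123.9]
side timer_mark [216. 115.] 0.61 [495.5 282.9 127.4]
side start_top [249.1 154. ] 0.55 [528.9 149.4 101.2]
```

```bash
python3 - <<'E'
from h import *
a=cv2.imread("pics/top0.png")[150:270,70:250]; b=cv2.imread("pics/side0.png")[60:180,150:330]
cv2.imwrite("pics/c0.png",cv2.resize(np.vstack([a,b]),None,fx=2.5,fy=2.5,interpolation=cv2.INTER_CUBIC)); 
d=np.load("pics/top0d.npy")
c=ctrl.calibration("top")
vv,uu=np.mgrid[185:240,105:170]; z=d[185:240,105:170]
P=np.stack([(uu-c["cx"])/c["fx"]*z,(vv-c["cy"])/c["fy"]*z,z,np.ones_like(z)],-1)@np.linalg.inv(c["view"]).T
m=(z>0)&(P[...,2]>112)&(P[...,2]<135); Q=P[m][:,:2].astype(np.float32)
print(m.sum(),P[m].mean(0),cv2.minAreaRect(Q))
E
```

```text
270 [514.17126602 268.70339647 125.6170902    1.        ] ((515.0534057617188, 270.5794982910156), (14.940237998962402, 53.97175598144531), 53.78595733642578)
```

View pics/c0.png

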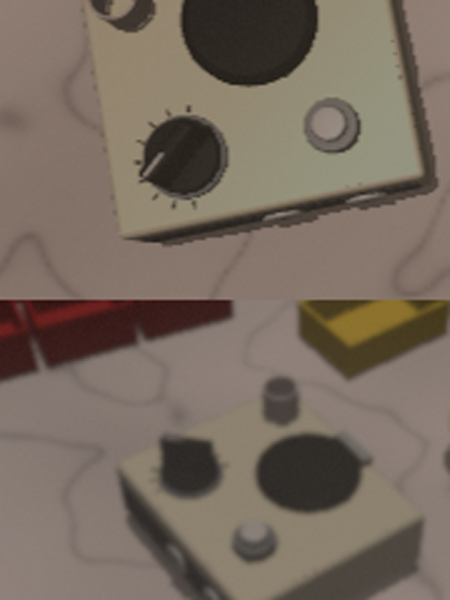

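The crop shows the knob with its pointer towards lower-left (about 147,165) and the start button at about (330,122). The rectangle fitted to the depth agrees with the networks' points. Next I'll move above the knob and refine with the wrist camera.

Call:
send_rows(targets=[{"offset":[3,-2,3],"spin":-0.03},{"offset":[6.5,-4.3,5],"spin":-0.08},{"offset":[10,-6.5,5],"spin":-0.13},{"offset":[13.4,-8.8,5],"spin":-0.18},{"offset":[16.8,-11,5],"spin":-0.23},{"offset":[20.2,-13.2,5],"spin":-0.27},{"offset":[23.5,-15.4,5],"spin":-0.3},{"offset":[26.8,-17.6,5],"spin":-0.3}])

```text
time_s: 1.07
eef_pos: [439.2, 319.8, 259.0]
ee_rot: [0.0, 0.312, 0.95, 0.0]
force: [0.2, 1.4, -1.0]
grip_width: 1.002
grip_force: 0.0
```

Call:
send_rows(targets=[{"offset":[3,-2,0],"spin":0},{"offset":[6,-4,0],"spin":0},{"offset":[7.5,-5,0],"spin":0},{"offset":[7.5,-5,0],"spin":0},{"offset":[7.5,-5,0],"spin":0},{"offset":[7.5,-5,0],"spin":0}])

```text
time_s: 1.57
eef_pos: [512.0, 271.8, 258.9]
ee_rot: [-0.0, 0.31, 0.951, 0.0]
force: [-1.1, 0.5, 0.5]
grip_width: 0.997
grip_force: 0.0
```

```bash
cat >> h.py <<'E'
from scipy.spatial.transform import Rotation as R
def wristcam():
    s=ctrl.sense(); T=np.eye(4); T[:3,:3]=R.from_quat(np.array(s["ee_rot"])[[1,2,3,0]]).as_matrix(); T[:3,3]=s["eef_pos"]
    c=ctrl.calibration("wrist"); return s,c,T@np.array(c["mount"])
E
python3 - <<'E'
from h import *
s,c,T=wristcam()
y=T
print(s["time_s"],s["eef_pos"],s["ee_rot"],s["joints"])
im,d=ctrl.capture("wrist"); cv2.imwrite("pics/w1.png",im[:,:,::-1])
def at(uv,z):
    r=T[:3,:3]@np.array([(uv[0]-c["cx"])/c["fx"],(uv[1]-c["cy"])/c["fy"],1]); return T[:3,3]+r*(z-T[2,3])/r[2]
for q,z in (("timer_grip",114),("timer_mark",124),("start_top",102)):
    for r in ctrl.place_of("wrist",q)[:2]: print(q,r["uv"],round(r["conf"],2),at(r["uv"],z))
vv,uu=np.mgrid[0:420,0:560]
P=np.stack([(uu-c["cx"])/c["fx"]*d,(vv-c["cy"])/c["fy"]*d,d,np.ones_like(d)],-1)@T.T
m=(d>0)&(P[...,2]>115)&(P[...,2]<132)&(np.hypot(P[...,0]-514,P[...,1]-269)<40)
print(m.sum(),P[m].mean(0),cv2.minAreaRect(P[m][:,:2].astype(np.float32)))
m=(d>0)&(np.hypot(P[...,0]-543,P[...,1]-154)<25)
print(m.sum(), np.percentile(P[m][:,2],[5,50,90,98]) if m.sum() else 0)
m&=P[...,2]>98
print(m.sum(),P[m].mean(0),cv2.minEnclosingCircle(P[m][:,:2].astype(np.float32)) if m.sum() else 0)
E
```

```text
1.5667 [512.02924916 271.82460574 258.91671562] [-1.73086802e-04  3.10381680e-01  9.50612003e-01  4.22561109e-05] [ 2.85924640e-01  4.08406973e-01  1.23436798e+00  2.66261404e-04
  1.49905529e+00 -6.53701761e-01]
timer_grip [283.9, 191.3] 0.56 [516.65821599 269.77592215 114.        ]
timer_mark [286.3, 161.1] 0.8 [495.29833241 287.65455256 124.        ]
start_top [199.9, 280.2] 0.91 [542.82299456 151.34522415 102.        ]
1096 [511.02895677 272.78579703 128.85418006   1.        ] ((512.7178344726562, 271.7068176269531), (13.374038696289062, 54.281211853027344), 53.790863037109375)
1718 [ 80.91953276  93.72196569 103.68487031 104.38491882]
630 [535.10262947 155.61503784 102.90655121   1.        ] ((535.5343017578125, 154.2235565185547), 14.031038284301758)
```

View pics/w1.png

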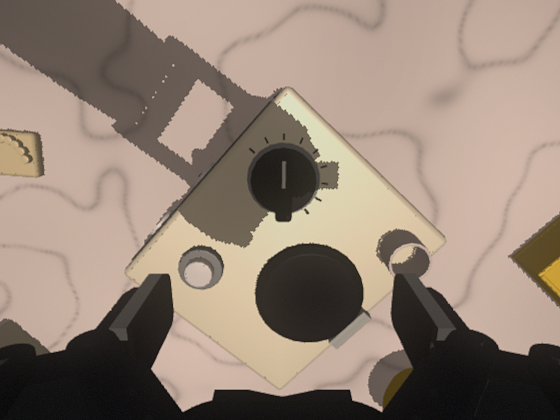

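The wrist view shows the bar lined up with the tool: pointer line at (284,175), button at (199,272). The tool yaw matches the bar, so I'm descending and gripping.

Call:
send_rows(targets=[{"offset":[0.2,-0.1,-3],"spin":0},{"offset":[0.2,-0.1,-6],"spin":0},{"offset":[0.2,-0.1,-9],"spin":0},{"offset":[0.2,-0.1,-12],"spin":0},{"offset":[0.2,-0.1,-14],"spin":0},{"offset":[0.2,-0.1,-15.5],"spin":0},{"offset":[0.2,-0.1,-16.2],"spin":0},{"offset":[0.2,-0.1,-16.2],"spin":0}])

```text
time_s: 2.43
eef_pos: [513.8, 270.4, 95.8]
ee_rot: [-0.001, 0.31, 0.951, -0.001]
force: [0.8, -0.6, -0.3]
grip_width: 1.002
grip_force: 0.0
```

Call:
send_rows(targets=[{"offset":[0,0,0],"spin":0},{"offset":[0,0,0],"spin":0},{"offset":[0,0,0],"spin":0},{"offset":[0,0,0],"spin":0},{"offset":[0,0,0],"spin":0},{"offset":[0,0,0],"spin":0},{"offset":[0,0,0],"spin":0},{"offset":[0,0,0],"spin":0}], grip=0, squeeze=40)

```text
time_s: 3.1
eef_pos: [515.2, 270.8, 97.5]
ee_rot: [0.001, 0.311, 0.951, 0.001]
force: [0.7, 2.8, 3.2]
grip_width: 0.148
grip_force: 41.2
```

```bash
python3 - <<'E'
from h import *
s=ctrl.sense(); print({k:np.round(s[k],3) for k in s})
E
```

```text
{'time_s': np.float64(3.1), 'joints': array([ 2.820e-01,  5.400e-01,  1.466e+00,  1.000e-03,  1.135e+00,
       -6.570e-01]), 'dq': array([-0.001,  0.001,  0.   , -0.   ,  0.001, -0.002]), 'tau': array([-1.3560e+00, -4.7284e+01, -2.1522e+01, -6.6500e-01,  6.3500e-01,
       -2.2000e-02]), 'eef_pos': array([515.169, 270.765,  97.473]), 'ee_rot': array([0.001, 0.311, 0.951, 0.001]), 'force': array([0.713, 2.813, 3.164]), 'wrist_torque': array([ 0.626, -0.244, -0.04 ]), 'grip_force': np.float64(41.243), 'grip_width': np.float64(0.148)}
```

Gripped with little force. Now turning it −1.257 rad.

Call:
send_rows(targets=[{"offset":[0,0,0],"spin":-0.08},{"offset":[0,0,0],"spin":-0.16},{"offset":[0,0,0],"spin":-0.24},{"offset":[0,0,0],"spin":-0.32},{"offset":[0,0,0],"spin":-0.4},{"offset":[0,0,0],"spin":-0.48},{"offset":[0,0,0],"spin":-0.56},{"offset":[0,0,0],"spin":-0.64}])

```text
time_s: 3.77
eef_pos: [514.6, 270.3, 97.4]
ee_rot: [0.0, 0.595, 0.803, -0.0]
force: [-0.9, 0.5, 5.7]
grip_width: 0.146
grip_force: 41.6
```

Call:
send_rows(targets=[{"offset":[0,0,0],"spin":-0.08},{"offset":[0,0,0],"spin":-0.16},{"offset":[0,0,0],"spin":-0.24},{"offset":[0,0,0],"spin":-0.32},{"offset":[0,0,0],"spin":-0.4},{"offset":[0,0,0],"spin":-0.48},{"offset":[0,0,0],"spin":-0.56},{"offset":[0,0,0],"spin":-0.62}])

```text
time_s: 4.43
eef_pos: [513.9, 270.4, 97.4]
ee_rot: [-0.0, 0.812, 0.583, -0.001]
force: [-5.1, -0.4, 7.4]
grip_width: 0.149
grip_force: 41.8
```

Call:
send_rows(targets=[{"offset":[0,0,0],"spin":0},{"offset":[0,0,0],"spin":0},{"offset":[0,0,0],"spin":0},{"offset":[0,0,0],"spin":0}])

```text
time_s: 4.77
eef_pos: [513.8, 270.4, 97.4]
ee_rot: [-0.0, 0.811, 0.585, -0.001]
force: [-4.8, 1.4, 7.0]
grip_width: 0.148
grip_force: 41.8
```

```bash
python3 - <<'E'
from h import *
s,c,T=wristcam()
q=s["ee_rot"]; print(s["time_s"],np.degrees(2*np.arctan2(q[2],q[1]))-90,s["joints"],s["force"],s["wrist_torque"],s["eef_pos"])
E
```

```text
4.7667 -18.380730836461794 [2.82542841e-01 5.38993013e-01 1.46672841e+00 4.32663124e-04
 1.13760637e+00 6.03165154e-01] [-4.76262676  1.37813266  6.97555988] [0.16699834 0.8727372  0.01223903] [513.84431443 270.38914602  97.42302596]
```

Call:
send_rows(targets=[{"offset":[0,0,0],"spin":0},{"offset":[0,0,0],"spin":0},{"offset":[0,0,0],"spin":0},{"offset":[0,0,0],"spin":0},{"offset":[0,0,0],"spin":0},{"offset":[0,0,0],"spin":0}], grip=1)

```text
time_s: 5.27
eef_pos: [514.7, 270.2, 96.8]
ee_rot: [0.0, 0.811, 0.585, -0.0]
force: [0.4, -0.3, 0.4]
grip_width: 0.977
grip_force: 0.0
```

Call:
send_rows(targets=[{"offset":[0,0,1.5],"spin":0},{"offset":[0,0,4],"spin":0},{"offset":[0,0,7],"spin":0},{"offset":[0,0,10],"spin":0},{"offset":[0,-2,13],"spin":0},{"offset":[0,-5,15],"spin":0},{"offset":[0,-6,15],"spin":0},{"offset":[0,-6,15],"spin":0}])

```text
time_s: 5.93
eef_pos: [515.1, 208.6, 247.6]
ee_rot: [0.001, 0.812, 0.584, 0.001]
force: [0.4, 0.6, -0.6]
grip_width: 0.999
grip_force: 0.0
```

```bash
python3 - <<'E'
from h import *
s,c,T=wristcam()
print(s["time_s"],s["eef_pos"],s["ee_rot"],s["grip_width"])
im,d=ctrl.capture("wrist"); cv2.imwrite("pics/w2.png",im[:,:,::-1])
def at(uv,z):
    r=T[:3,:3]@np.array([(uv[0]-c["cx"])/c["fx"],(uv[1]-c["cy"])/c["fy"],1]); return T[:3,3]+r*(z-T[2,3])/r[2]
for q,z in (("timer_grip",114),("timer_mark",124),("start_top",102)):
    for r in ctrl.place_of("wrist",q)[:1]: print(q,r["uv"],round(r["conf"],2),at(r["uv"],z))
vv,uu=np.mgrid[0:420,0:560]
P=np.stack([(uu-c["cx"])/c["fx"]*d,(vv-c["cy"])/c["fy"]*d,d,np.ones_like(d)],-1)@T.T
m=(d>0)&(P[...,2]>115)&(P[...,2]<132)&(np.hypot(P[...,0]-514,P[...,1]-270)<32)
if m.sum():print(m.sum(),P[m].mean(0),cv2.minAreaRect(P[m][:,:2].astype(np.float32)))
m=(d>0)&(np.hypot(P[...,0]-537,P[...,1]-154)<25)&(P[...,2]>98)
if m.sum():print(m.sum(),P[m].mean(0),cv2.minEnclosingCircle(P[m][:,:2].astype(np.float32)))
im,d=ctrl.capture("top")
for q,z in (("timer_grip",114),("timer_mark",124),("start_top",102)):
    for r in ctrl.place_of("top",q)[:1]: print("top",q,r["uv"],round(r["conf"],2),world("top",r["uv"],d,z))
c=ctrl.calibration("top");d=np.load("pics/top0d.npy")
P=np.stack([(uu-c["cx"])/c["fx"]*d,(vv-c["cy"])/c["fy"]*d,d,np.ones_like(d)],-1)@np.linalg.inv(c["view"]).T
m=(d>0)&(np.hypot(P[...,0]-537,P[...,1]-154)<25)&(P[...,2]>98)
print(m.sum(),P[m].mean(0),cv2.minEnclosingCircle(P[m][:,:2].astype(np.float32)))
E
```

```text
5.9333 [515.13154094 208.58430838 247.63672881] [5.18225876e-04 8.11780565e-01 5.83961914e-01 7.27634573e-04] 0.9987874041471559
timer_grip [255.2, 114.6] 0.65 [513.31912268 270.59823363 114.        ]
timer_mark [250.8, 79.2] 0.67 [519.55325299 295.60723277 124.        ]
start_top [327.2, 239.2] 0.82 [536.84627324 148.06876471 102.        ]
1432 [513.5556996  272.52578058 128.67813216   1.        ] ((512.8824462890625, 271.8459777832031), (53.58404541015625, 14.127747535705566), 71.3370361328125)
725 [536.36693194 155.81769526 102.99024493   1.        ] ((536.3888549804688, 154.7681121826172), 13.930837631225586)
top timer_grip [138.8, 213.6] 0.8 [508.81844987 268.52830692 114.        ]
top timer_mark [125.5, 208.0] 0.66 [518.62740237 290.68379057 124.        ]
top start_top [202.3, 198.4] 0.58 [538.81813007 149.24814743 102.        ]
154 [537.88144747 152.68990542 101.81621336   1.        ] ((538.203857421875, 153.1403045654297), 13.76444149017334)
```

View pics/w2.png

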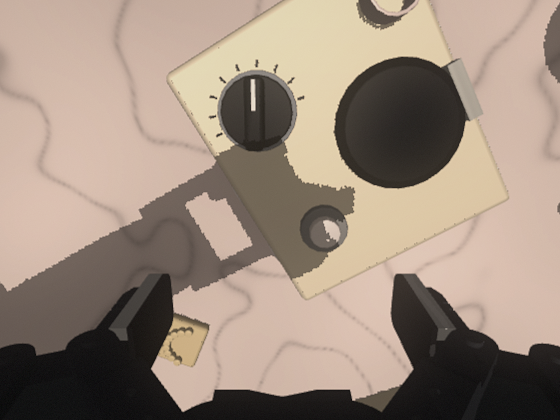

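The knob turned 72.4° (bar from 143.8° to 71.3°), and the image shows the pointer at (253,95). The button is at about (537,154), with its top near z≈100. I'll press it with the fingers shut.

Call:
send_rows(targets=[{"offset":[1,-2.5,0],"spin":0},{"offset":[2.2,-5.4,0],"spin":0},{"offset":[2.2,-5.4,-3],"spin":0},{"offset":[2.2,-5.4,-6],"spin":0},{"offset":[2.2,-5.4,-9],"spin":0},{"offset":[2.2,-5.4,-12],"spin":0},{"offset":[2.2,-5.4,-13.5],"spin":0},{"offset":[2.2,-5.4,-13.5],"spin":0}], grip=0)

```text
time_s: 7.0
eef_pos: [534.7, 156.4, 108.3]
ee_rot: [-0.002, 0.811, 0.585, -0.003]
force: [-0.2, 0.2, -0.4]
grip_width: 0.004
grip_force: 0.0
```

Call:
send_rows(targets=[{"offset":[0,0,-0.3],"spin":0},{"offset":[0,0,-0.6],"spin":0},{"offset":[0,0,-0.9],"spin":0},{"offset":[0,0,-1.2],"spin":0},{"offset":[0,0,-1.2],"spin":0},{"offset":[0,0,-1.2],"spin":0}])

```text
time_s: 7.5
eef_pos: [536.8, 156.3, 100.1]
ee_rot: [0.0, 0.811, 0.585, 0.0]
force: [-1.0, 0.8, 0.4]
grip_width: -0.004
grip_force: 0.0
```

Call:
send_rows(targets=[{"offset":[0,-0.2,-0.1],"spin":0},{"offset":[0,-0.2,-0.2],"spin":0},{"offset":[0,-0.2,-0.3],"spin":0},{"offset":[0,-0.2,-0.4],"spin":0},{"offset":[0,-0.2,-0.4],"spin":0}])

```text
time_s: 7.92
eef_pos: [536.6, 154.2, 95.7]
ee_rot: [-0.0, 0.811, 0.585, -0.0]
force: [0.7, 0.4, 0.2]
grip_width: -0.002
grip_force: 0.0
```

Call:
send_rows(targets=[{"offset":[0,0,-0.1],"spin":0},{"offset":[0,0,-0.2],"spin":0},{"offset":[0,0,-0.3],"spin":0},{"offset":[0,0,-0.3],"spin":0}])

```text
time_s: 8.25
eef_pos: [536.6, 154.3, 92.7]
ee_rot: [-0.0, 0.811, 0.585, -0.0]
force: [0.3, 1.2, -1.3]
grip_width: -0.003
grip_force: 0.0
```

```bash
python3 - <<'E'
from h import *
s=ctrl.sense(); print(s["time_s"],s["eef_pos"],s["force"])
im,d=ctrl.capture("side"); cv2.imwrite("pics/s3.png",cv2.resize(im[60:260,130:390,::-1],None,fx=3,fy=3,interpolation=cv2.INTER_CUBIC))
E
```

```text
8.25 [536.56310831 154.27575396  92.66055281] [ 0.3010244   1.16019413 -1.25228695]
```

View pics/s3.png

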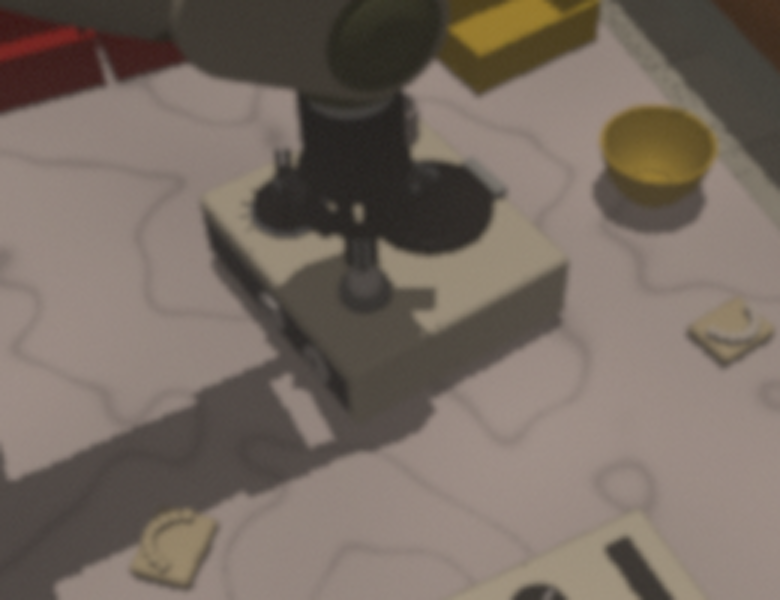

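```bash
python3 - <<'E'
from h import *
c=ctrl.calibration("side"); V=np.array(c["view"])
for p in ([536.6,154.3,92.7],[537,154,100],[537,154,92],[514,271,124]):
    q=V@np.r_[p,1]; u=c["fx"]*q[0]/q[2]+c["cx"]; v=c["fy"]*q[1]/q[2]+c["cy"]; print(p,u,v,((u-130)*3,(v-60)*3))
d=np.load("pics/side0d.npy")
vv,uu=np.mgrid[0:420,0:560]
P=np.stack([(uu-c["cx"])/c["fx"]*d,(vv-c["cy"])/c["fy"]*d,d,np.ones_like(d)],-1)@np.linalg.inv(V).T
m=(d>0)&(np.hypot(P[...,0]-537,P[...,1]-154)<18); Z=P[m][:,2]
print(np.histogram(Z,bins=np.arange(76,110,2)))
k=m&(P[...,2]>97.5); print(P[k].mean(0),cv2.minEnclosingCircle(P[k][:,:2].astype(np.float32)))
m=(d>0)&(np.hypot(P[...,0]-514,P[...,1]-271)<25);print(np.percentile(P[m][:,2],[90,95,99]))
E
```

```text
[536.6, 154.3, 92.7] 251.4606237734371 154.07716970423277 (np.float64(364.38187132031135), np.float64(282.2315091126983))
[537, 154, 100] 251.5074893100731 152.0444054856576 (np.float64(364.52246793021936), np.float64(276.1332164569728))
[537, 154, 92] 251.67471988692088 154.3068702885217 (np.float64(365.0241596607626), np.float64(282.9206108655651))
[514, 271, 124] 224.75965249732843 116.89812218839275 (np.float64(284.2789574919853), np.float64(170.69436656517826))
(array([ 0,  0,  0,  0,  0,  1,  6, 21, 13, 10,  4, 26, 32, 19,  1,  0]), array([ 76,  78,  80,  82,  84,  86,  88,  90,  92,  94,  96,  98, 100,
       102, 104, 106, 108]))
[533.99733698 151.85521683 100.90379001   1.        ] ((534.4533081054688, 152.71473693847656), 14.195828437805176)
[127.57661431 128.50095071 129.54470805]
```

Call:
send_rows(targets=[{"offset":[0,0,-0.1],"spin":0},{"offset":[0,0,-0.2],"spin":0},{"offset":[0,0,-0.2],"spin":0},{"offset":[0,0,-0.2],"spin":0}])

```text
time_s: 8.63
eef_pos: [536.6, 154.3, 90.8]
ee_rot: [-0.0, 0.811, 0.585, -0.0]
force: [-0.7, 0.3, -0.2]
grip_width: -0.005
grip_force: 0.0
```

```bash
python3 - <<'E'
from h import *
s=ctrl.sense(); print(s["time_s"],s["eef_pos"],s["force"],s["wrist_torque"],s["tau"])
im,d=ctrl.capture("side"); cv2.imwrite("pics/s4.png",cv2.resize(im[120:180,210:290,::-1],None,fx=8,fy=8,interpolation=cv2.INTER_CUBIC))
E
```

```text
8.6333 [536.63615729 154.25439867  90.8165519 ] [-0.70808718  0.28447499 -0.16858773] [0.01525749 0.02355365 0.00574756] [-1.47925224e-03 -4.68065178e+01 -2.30381960e+01 -1.33273311e-04
 -5.77556522e-03  1.42649208e-05]
```

View pics/s4.png

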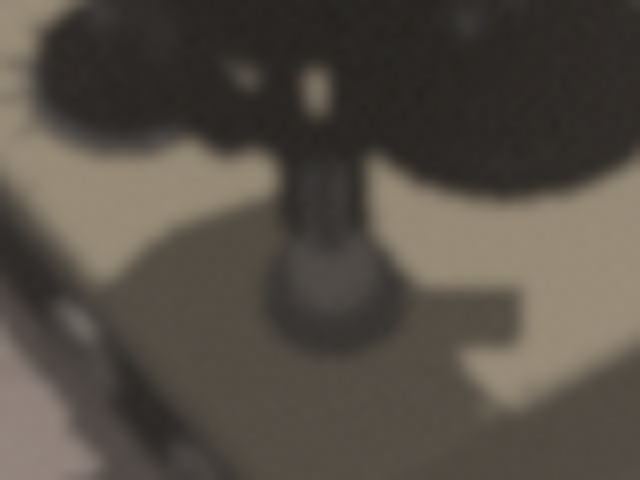

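The fingertips end at about crop (325,245), just above the button, and there is no force. I'll check with the side depth where the tips actually are.

```bash
python3 - <<'E'
from h import *
c=ctrl.calibration("side"); V=np.array(c["view"]); print(np.linalg.inv(V)[:3,3])
im,d=ctrl.capture("side")
for v in range(138,164):
    p=world("side",(251,v),None,0) if d[v,251]==0 else None
    s=d[v,251]; x=np.linalg.inv(V)@np.r_[(251-c["cx"])/c["fx"]*s,(v-c["cy"])/c["fy"]*s,s,1]
    print(v,round(float(s)),np.round(x[:3],1),im[v,251])
E
```

```text
[ 304.53745391 -514.08206935  855.44994516]
138 967 [533.2 139.4 162.4] [45 40 38]
139 971 [533.6 141.  157.7] [46 42 41]
140 974 [533.5 141.3 154.1] [52 49 47]
141 979 [533.9 142.8 149.3] [55 52 50]
142 982 [533.8 143.2 145.8] [58 55 53]
143 983 [533.2 142.  143.8] [57 53 51]
144 988 [533.6 143.7 138.7] [57 54 51]
145 987 [532.7 141.5 137.9] [57 54 51]
146 993 [533.2 143.4 132.6] [56 53 51]
147 994 [532.6 142.2 130.6] [56 54 51]
148 999 [533.1 144.3 125.1] [57 54 51]
149 1001 [532.7 143.6 122.5] [57 53 50]
150 1002 [532.  142.3 120.6] [62 57 55]
151 1010 [533.1 146.  113.1] [68 63 61]
152 1024 [535.6 153.6 101.1] [77 72 68]
153 1021 [534.2 150.1 101.7] [80 75 71]
154 1022 [533.5 148.6 100. ] [81 77 72]
155 1022 [532.6 146.6  98.8] [82 77 73]
156 1016 [530.4 141.  101.9] [80 75 71]
157 1020 [530.6 142.1  97.1] [77 72 69]
158 1021 [530.1 141.   94.9] [72 68 65]
159 1022 [529.6 140.1  92.5] [65 62 58]
160 1021 [528.5 137.5  92. ] [59 56 54]
161 1025 [528.4 138.   88. ] [58 54 53]
162 1022 [527.1 134.7  88.4] [56 53 50]
163 1023 [526.5 133.5  86.3] [59 56 52]
```

The tips are actually about 15–20 mm above the nominal TCP, and the button is still up at about 100. I'll go lower, watching the force.

Call:
send_rows(targets=[{"offset":[0,0,-0.2],"spin":0},{"offset":[0,0,-0.4],"spin":0},{"offset":[0,0,-0.5],"spin":0},{"offset":[0,0,-0.5],"spin":0}])

```text
time_s: 9.07
eef_pos: [536.5, 154.3, 85.5]
ee_rot: [-0.0, 0.811, 0.585, -0.0]
force: [-1.5, 0.2, 0.6]
grip_width: 0.005
grip_force: 0.0
```

```bash
python3 - <<'E'
from h import *
s=ctrl.sense(); print(s["time_s"],s["eef_pos"],s["force"],s["wrist_torque"],s["grip_width"])
c=ctrl.calibration("side"); V=np.array(c["view"])
im,d=ctrl.capture("side")
for v in range(146,160):
    s=d[v,251]; x=np.linalg.inv(V)@np.r_[(251-c["cx"])/c["fx"]*s,(v-c["cy"])/c["fy"]*s,s,1]
    print(v,np.round(x[:3],1),im[v,251])
E
```

```text
9.0667 [536.47444844 154.27733139  85.51552863] [-1.53480233  0.23694533  0.64411445] [ 0.05311296 -0.04526566  0.03194474] 0.004922790738912988
146 [532.8 142.3 133.9] [57 54 51]
147 [533.4 144.6 128. ] [56 54 51]
148 [532.7 143.1 126.4] [57 54 51]
149 [532.7 143.8 122.3] [56 53 51]
150 [532.3 143.1 119.7] [56 54 52]
151 [531.6 141.6 118. ] [58 54 51]
152 [531.7 142.4 113.8] [64 60 57]
153 [534.6 151.4 100.2] [73 69 65]
154 [533.  147.3 101.5] [79 74 69]
155 [532.4 145.9  99.6] [81 75 72]
156 [530.8 141.9 100.7] [80 75 71]
157 [530.1 140.4  99.1] [77 72 69]
158 [530.6 142.6  93.1] [73 68 64]
159 [529.9 141.2  91.3] [64 60 57]
```

Call:
send_rows(targets=[{"offset":[0,0,-0.2],"spin":0},{"offset":[0,0,-0.4],"spin":0},{"offset":[0,0,-0.4],"spin":0},{"offset":[0,0,-0.4],"spin":0}])

```text
time_s: 9.45
eef_pos: [536.6, 154.3, 81.7]
ee_rot: [-0.0, 0.811, 0.585, -0.0]
force: [-0.1, -0.2, 0.4]
grip_width: 0.001
grip_force: 0.0
```

Call:
send_rows(targets=[{"offset":[0,0,-0.1],"spin":0},{"offset":[0,0,-0.3],"spin":0},{"offset":[0,0,-0.3],"spin":0},{"offset":[0,0,-0.3],"spin":0}])

```text
time_s: 9.78
eef_pos: [536.8, 154.3, 79.0]
ee_rot: [0.0, 0.811, 0.585, 0.0]
force: [0.4, -0.1, 1.4]
grip_width: 0.001
grip_force: 0.8
```

Call:
send_rows(targets=[{"offset":[0,0,-0.1],"spin":0},{"offset":[0,0,-0.3],"spin":0},{"offset":[0,0,-0.3],"spin":0},{"offset":[0,0,-0.3],"spin":0}])

```text
time_s: 10.12
eef_pos: [536.8, 154.3, 76.0]
ee_rot: [0.0, 0.811, 0.585, 0.0]
force: [0.4, -0.0, 3.0]
grip_width: 0.001
grip_force: 1.7
```

Call:
send_rows(targets=[{"offset":[0,0,-0.1],"spin":0},{"offset":[0,0,-0.2],"spin":0},{"offset":[0,0,-0.2],"spin":0},{"offset":[0,0,-0.2],"spin":0}])

```text
time_s: 10.45
eef_pos: [536.8, 154.3, 74.0]
ee_rot: [0.0, 0.811, 0.585, 0.0]
force: [-0.4, -0.5, 5.0]
grip_width: -0.002
grip_force: 2.3
```

Force is rising along the spring's slope. A little further will bottom it out.

Call:
send_rows(targets=[{"offset":[0,0,-0.1],"spin":0},{"offset":[0,0,-0.2],"spin":0},{"offset":[0,0,-0.2],"spin":0},{"offset":[0,0,-0.2],"spin":0}])

```text
time_s: 10.78
eef_pos: [537.0, 154.3, 73.5]
ee_rot: [0.0, 0.811, 0.585, 0.0]
force: [-7.1, -0.6, 16.9]
grip_width: -0.001
grip_force: 8.6
```

Bottomed out: force has jumped to 17 N and z has stopped. Releasing.

Call:
send_rows(targets=[{"offset":[0,0,0.5],"spin":0},{"offset":[0,0,1.5],"spin":0},{"offset":[0,0,4],"spin":0},{"offset":[0,0,7],"spin":0},{"offset":[0,0,10],"spin":0},{"offset":[0,-3,13],"spin":0},{"offset":[0,-6,15],"spin":0},{"offset":[0,-6,15],"spin":0}])

```text
time_s: 11.45
eef_pos: [538.1, 90.6, 226.3]
ee_rot: [0.003, 0.812, 0.584, 0.002]
force: [0.6, -0.7, -0.0]
grip_width: -0.002
grip_force: 0.0
```

```bash
python3 - <<'E'
from h import *
s=ctrl.sense(); print(s["time_s"],s["eef_pos"],s["force"])
vv,uu=np.mgrid[0:420,0:560]
for cam in ("top","side"):
    im,d=ctrl.capture(cam); c=ctrl.calibration(cam)
    P=np.stack([(uu-c["cx"])/c["fx"]*d,(vv-c["cy"])/c["fy"]*d,d,np.ones_like(d)],-1)@np.linalg.inv(c["view"]).T
    m=(d>0)&(P[...,2]>113)&(P[...,2]<135)&(np.hypot(P[...,0]-514,P[...,1]-271)<32)
    if m.sum()>5: print(cam,m.sum(),cv2.minAreaRect(P[m][:,:2].astype(np.float32)))
    m=(d>0)&(np.hypot(P[...,0]-536,P[...,1]-154)<10)
    if m.sum(): print(cam,"button",np.median(P[m][:,2]))
    if cam=="side": cv2.imwrite("pics/s5.png",cv2.resize(im[60:200,130:330,::-1],None,fx=4,fy=4))
E
```

```text
11.45 [538.05726284  90.57136139 226.27773337] [ 0.60693164 -0.71117965 -0.01065645]
top 29 ((510.2706604003906, 247.73272705078125), (9.250396728515625, 8.238336563110352), 87.63550567626953)
top button 551.0048730381769
side 105 ((510.595458984375, 269.9256286621094), (54.351280212402344, 13.974014282226562), 71.41731262207031)
side button 101.65058085294208
```

View pics/s5.png

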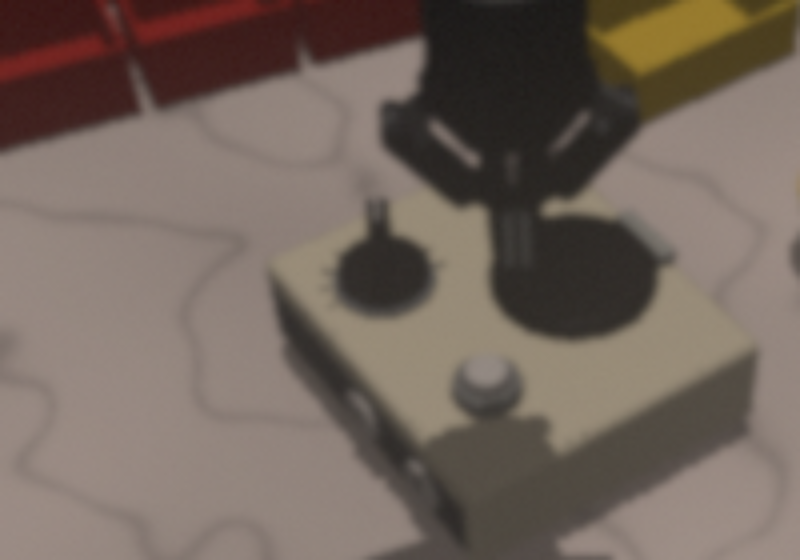

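The knob (378,260) still stands at 71.4°, three clicks round. The button (487,378) is back up and the arm is clear.

```bash
python3 -c "
from rig import ctrl; print(ctrl.finish_job())"
```

```text
the job is handed in; nothing more can be done
None
```

The job is handed in, though it returned no verdict: I turned the timer knob three clicks clockwise (about 72° measured), pressed the start button fully down and saw it come back up, and left the arm clear of everything.

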